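Open the crate gate for a workmate

TASK

Open the orange crate's front gate so that a workmate can take out the finished sign letters: on top of the front rail, squeeze the outer catch (farther from the hinge) fully first, then the inner catch (nearer the hinge). Then take the gate by its upright pull post, swing it past the detent to a right angle or a little more, and finish still holding it wide open by the post, because it springs back if let go. Leave the other things on the table and in the crate where they are.

Things in the scene. Friction and masses are not known exactly. Their poses are not given: they have to be found in the camera images.
- crate: orange slatted crate, fixed, open on top: 280 mm deep, 320 wide, 170 high. Origin on the table under the middle of its front face; x points from front to back, y along the front to the hinge side (left, seen from the robot), z up. A 30 mm deep rail (top at z 170 mm) runs along the front above the gate and carries the two catches. Nothing on the crate is higher than 200 mm
- outer_catch_squeeze (a point): outer catch (farther from hinge): two steel upstands on the rail, 20 mm wide (crate x), 10 thick (y), z 170 to 200 mm. This fixed point, crate (15, -73.5, 185) mm, is their middle when fully squeezed. Outer face of the fixed rest: 12.5 mm to its -y. Outer face of the sliding tab: 28.5 mm to its +y when locked, 12.5 mm when squeezed. Squeeze along crate y; 25 mm free at both ends
- inner_catch_squeeze (a point): the same point of the inner catch (the one nearer the hinge), crate (15, 16.5, 185) mm; same shape, sizes and directions as the outer catch
- outer_catch (a joint): travel (m) of the outer catch's sliding tab towards crate -y, to its fixed rest: 0 = locked, 0.016 = fully squeezed (end stop). It moves stiffly (about 4 N) and stays where it is left. A finger hanging from the tab in front of the gate blocks it until the tab has moved more than 0.010
- inner_catch (a joint): the same for the inner catch
- gate (a joint): gate angle (rad): 0 = shut, grows as it opens to the robot (free end swings from crate -y to crate -x, clockwise from above), stop at 1.8. A spring pulls it shut (0.2 N m at 0, 0.4 at 1.6). A detent resists at 0.7 to 0.95 with up to 0.8 N m more; let go past it, the gate drops back to about 1.15. Gate: 248 mm wide, 12 thick, 15 to 125 mm above the table
- gate_hinge (a point): point on the gate's vertical hinge axis, 175 mm above the table, at crate (-8, 125) mm
- pull_post: upright round steel post near the gate's free end, 18 mm in diameter, 100 long, top at z 195 mm. Origin on its axis at z 175 mm. Turns with the gate; axes as the crate's when shut. Gate shut: at crate (-60, -55) mm, i.e. 52 in front of and 180 along from the hinge axis. A 14 mm bar 70 mm below the origin joins it to the gate; above that it is free all round, grip from above with any yaw
- pump_bottle: dark red pump bottle, 60 mm across, 185 mm tall. Loose bystander, origin under its middle; leave it alone
- gel_bottle: white pump bottle, 64 mm across, 165 mm tall. Loose bystander, origin under its middle; leave it alone
- vinyl_offcut: short green tube of vinyl standing on end, 56 mm across, 170 mm tall. Loose bystander, origin under its middle; leave it alone
- sign_letter: bare metal V-shaped channel letter lying flat, about 170 by 110 mm, 45 mm tall. Loose bystander, origin under its middle; leave it alone
- squeegee: flat white squeegee card, 90 x 60 x 8 mm, lying. Loose bystander, origin under its middle; leave it alone
- tape_roll: paper-coloured ring of tape lying flat, 90 mm across, 24 mm tall, in front of the crate. Loose bystander, origin under its middle; leave it alone
- cutter: black cutter knife lying, 140 x 22 x 14 mm. Loose bystander, origin under its middle; leave it alone
- small_letter: white-faced L-shaped metal letter lying loose inside the crate, 100 mm long, 50 mm tall. Loose bystander, origin under its middle; leave it alone

How it is judged:
By the outcome, as a careful person would: the job done as asked, in the order asked, and still so for the second after the job is handed in, while the arm keeps its last pose, push and grip.
It also fails if it takes over 58 s, if anything falls off the work surface, if the arm or the gripper's body presses on something with over 40 N, if the wrist force passes 120 N, or if a joint passes its speed limit or range.

ROBOT

A 7-joint arm with a two-finger parallel gripper is mounted at the origin on the work surface. World frame = base frame: x ahead of the robot, y to its left, z up, the work surface at z = 0. Lengths are in mm, angles in rad, forces in N, time in s.
With the tool pointing down it reaches from about 425 to 875 mm from the base axis. Payload 4.7 kg.
Tool frame: the origin (TCP) lies midway between the tips of the shut fingers; the grasp point (between the pads) lies 19 mm behind it (ctrl.grip_depth is the distance from the TCP to the grasp point, in mm); y points along the fingers, x is the direction in which the jaws open and shut, and the axes are right-handed (so a half turn about y gives the same grasp; the last joint's range is limited). The gripper opens to 87 mm and grips with 3 to 60 N. Pads are 19 mm wide; open, the fingers measure 117 mm over their backs; the gripper's body (75 mm by 190 mm) begins 51 mm behind the grasp point.
Start: joints at [-1.139, 0.321, -0.07, 1.45, 0.023, 1.371, -0.057], TCP at [263.767, 594.098, 222.587] pointing down, gripper open.
Joint ranges: [-2.86, 2.86], [-0.3, 2.09], [-1.38, 1.24], [0.06, 2.45], [-1.56, 4.7], [0.09, 2.05], [-2.69, 2.69]. Speed limits (rad/s): [2.57, 2.57, 3.14, 3.14, 3.14, 3.14, 3.14].

INTERFACE

Orientations are given as a rotation vector (axis times angle).
In Python, from workcell import ctrl gives the robot as it stands.
- The arm moves only by the tool jog_arm, never from a script. Its argument "commands" is a list of rows, each an object with "jaw": the opening in per cent of the stroke, from 0 (shut) to 100 (fully open); "offset": the shift along the tool's x, y, z in m, a list of three; "turn": the turn about the tool's y in degrees. A call has 1 to 10 rows; each row shifts and turns the commanded pose from where the row before left it, along the tool's axes as they then stand; what a row does not reach is not made up. A row lasts 1/8 s, in which the tool goes at most 62.5 mm and 10.7 degrees, less where a joint would pass 70% of its speed; a pose out of reach is approached as far as the arm can. A call with a gripper value outside its range is refused whole. The fingers move at their own pace and stop on an object; "grip_force" is the grip in N (left out, the last holds). Time passes only in rows, so rows that do not move let the fingers close. It gives the time, the measured TCP pose, the force and the opening at its end, in the units of the state.
- ctrl.get_state(): the state, without advancing time (a new reading comes with each control period).
- ctrl.camera(name): name is "scene" or "top" or "wrist"; returns the picture (400x640x3 uint8, red, green, blue); there is no depth.
- ctrl.camera_params(name): a dict with "camera_matrix" (3x3 intrinsics, pixels), "rvec" (rotation vector, rad) and "tvec" (3), from world to camera coordinates, as OpenCV has them. Camera axes: x right, y down, z forward; pixel columns grow to the right and rows downward; lengths in mm; the calibration is good to about 2 mm. A picture is of the moment at which its call begins: read the wrist's pose just before it. camera_params takes no time and is no camera call; for the wrist camera it gives the pose at the moment of the call.
- ctrl.finish_job(): hands the job in, once; it reports no verdict.
Trained networks look in the newest picture that a camera, given by its name, has taken for a name from the list of things; names that differ only in an ending like _2 or _b are one class to them, and where a whole thing is asked for, a point or a joint stands for the part that bears it (a point fixed in the world has none). Each returns a list of dicts, best first, with "conf" (0 to 1); they miss things now and then, are a little off and sometimes report something else, mostly with a low value. They report only what shows in the picture. A call takes as long as a camera call.
- ctrl.regions_of(query, camera): "region" (400x640 bool, what is visible of it).
- ctrl.landmark_of(query, camera): "centre" ([x, y, z] in mm, in world coordinates, good to about 4 mm: a listed point, or the origin of a listed thing).
The state is a dict: "clock": time; "qpos": joint angles; "qvel": joint speeds; "joint_torque": joint torques, N m; "position": TCP position; "tool_rot": TCP orientation; "wrist_force": force on the tool from outside, world axes, zero at the start; "moment": the same for the moment, N m; "opening": finger opening in mm.
Only numpy, scipy, OpenCV 4.12 (cv2) and the standard library are available. Lean on these libraries where they do the work, as an engineer would, in place of code of your own. Each camera call takes 0.05 s, during which the arm holds its last target. There are 200 camera calls.

## Working session

There is one attempt and no reset: what is moved stays moved. The work goes in short steps, Python scripts to look and compute and a tool call to move; the robot and the scene stay as the last step left them, time stands still between calls to the robot, and variables do not carry over. Pictures are saved under pics/ and viewed, about 8 in all and at most 12, crops included, and the job is handed in when it is done.

Besides the shell and the picture viewer there is one more tool, called by a JSON object that holds its "name" and its "arguments". jog_arm: Moves the arm, as the interface text tells. Its arguments: {"type":"object","properties":{"commands":{"type":"array"},"grip_force":{"type":"number"}},"required":["commands"]}

```bash
mkdir -p pics; ls
python3 - <<'E'
from workcell import ctrl
import cv2, numpy as np
np.set_printoptions(precision=1,suppress=True)
s=ctrl.get_state(); print(s)
ims=[]
for c in("scene","top"):
    im=ctrl.camera(c); cv2.imwrite(f"pics/{c}0.png",im[:,:,::-1])
    for q in["outer_catch_squeeze","inner_catch_squeeze","gate_hinge","pull_post","crate","pump_bottle","gel_bottle","vinyl_offcut","sign_letter","tape_roll","small_letter","cutter","squeegee"]:
        r=ctrl.landmark_of(q,c); print(c,q,[(np.array(d["centre"]),round(d["conf"],2)) for d in r[:2]])
E
```

```text
pics
{'clock': 0.0, 'qpos': array([-1.1,  0.3, -0.1,  1.5,  0. ,  1.4, -0.1]), 'qvel': array([ 0., -0.,  0., -0., -0.,  0., -0.]), 'joint_torque': array([ -0. , -49.1,  -0.4, -31.3,  -0.1,   0. ,   0. ]), 'position': array([263.6, 593.5, 221.4]), 'tool_rot': array([-1.4, -0.9,  0.9]), 'wrist_force': array([-0.7, -0.3, -0.4]), 'moment': array([-0.,  0., -0.]), 'opening': 87.10449492874231}
scene outer_catch_squeeze [(array([696.1,  -7.7, 187.3]), 0.81)]
scene inner_catch_squeeze [(array([698.9,  85.2, 183.8]), 0.6)]
scene gate_hinge [(array([673.1, 191. , 174.4]), 0.74)]
scene pull_post [(array([625.5,  15.6, 172.6]), 0.62)]
scene crate [(array([676.7,  67.3,   3.8]), 0.62)]
scene pump_bottle []
scene gel_bottle [(array([672.7, 296. ,  -4.2]), 0.8)]
scene vinyl_offcut [(array([ 681.6, -172.3,   -2. ]), 0.93), (array([546.9, 422.8,   0.1]), 0.37)]
scene sign_letter [(array([ 566.1, -277.8,    1.9]), 0.97)]
scene tape_roll [(array([491.1, -56.8,   1.1]), 0.71)]
scene small_letter [(array([790.1,  -8.8,   6.9]), 0.61)]
scene cutter []
scene squeegee [(array([544.7, 420.4,  -4.1]), 0.47), (array([675.1, 194.5, 176.5]), 0.33)]
top outer_catch_squeeze [(array([704.5, -13.4, 187.7]), 0.69)]
top inner_catch_squeeze [(array([701.3,  82. , 189.9]), 0.81), (array([672.6, 192.2, 175.2]), 0.48)]
top gate_hinge [(array([672.3, 189.4, 173.3]), 0.89)]
top pull_post [(array([620.2,  12.4, 175.3]), 0.62)]
top crate [(array([680.5,  66.6,  -3.5]), 0.73)]
top pump_bottle [(array([588.5, 344.2,   0.5]), 0.6)]
top gel_bottle [(array([667.3, 293.2,  -1.5]), 0.95)]
top vinyl_offcut [(array([ 676.1, -174.8,   -0.5]), 0.62)]
top sign_letter [(array([ 569.6, -269.5,    3.1]), 0.97)]
top tape_roll [(array([487. , -57.3,   1.3]), 0.79)]
top small_letter [(array([784.2,   1.1,  10.6]), 0.79)]
top cutter [(array([443.5, 337. ,  -1.3]), 0.63), (array([682.4,  67.3,  -3.1]), 0.4)]
top squeegee [(array([546.9, 420.2,   1.4]), 0.95)]
```

```bash
cat > h.py <<'E'
from workcell import ctrl
import cv2, numpy as np
from scipy.spatial.transform import Rotation as R
from scipy.optimize import least_squares
np.set_printoptions(precision=1,suppress=True)
def proj(c,P):
    k=ctrl.camera_params(c)
    return cv2.projectPoints(np.array(P,float).reshape(-1,3),np.array(k["rvec"],float),np.array(k["tvec"],float),np.array(k["camera_matrix"],float),None)[0][:,0]
def w(p,th,x,y):
    c,s=np.cos(th),np.sin(th); return np.array([x+c*p[0]-s*p[1], y+s*p[0]+c*p[1], p[2]])
E
python3 - <<'E'
from h import *
C=[(15,-73.5),(15,16.5),(-8,125),(-60,-55),(0,0)]
W=[[(696.1,-7.7),(698.9,85.2),(673.1,191),(625.5,15.6),(676.7,67.3)],[(704.5,-13.4),(701.3,82),(672.3,189.4),(620.2,12.4),(680.5,66.6)]]
f=lambda v:np.concatenate([[(w((*c,0),v[0],v[1],v[2])[:2]-q) for c,q in zip(C,ws)] for ws in W]).ravel()
r=least_squares(f,[0,680,67],loss="soft_l1",f_scale=4); v=r.x; print(v*[57.3,1,1]); print(f(v).reshape(-1,2))
np.save("v.npy",v)
s=ctrl.get_state(); print(R.from_rotvec(s["tool_rot"]).as_matrix())
pts=[(15,-73.5,185),(15,16.5,185),(-8,125,175),(-60,-55,195),(0,160,170),(0,-160,170),(280,160,170),(280,-160,170),(15,-86,200),(15,-45,200),(15,4,200),(15,45,200)]
out=[]
for c in("scene","top"):
    im=cv2.imread(f"pics/{c}0.png")
    im=cv2.resize(im,None,fx=1.25,fy=1.25)
    for p in proj(c,[w(p,*v) for p in pts])*1.25: cv2.circle(im,(int(p[0]),int(p[1])),2,(255,0,255),-1)
    cv2.imwrite(f"pics/{c}1.png",im)
E
```

```text
[  0.3 682.3  66.4]
[[ 1.7  0.7]
 [-1.7 -2.2]
 [ 0.5  0.4]
 [-2.9 -4.5]
 [ 5.6 -0.9]
 [-6.7  6.4]
 [-4.1  1. ]
 [ 1.3  2. ]
 [ 2.4 -1.3]
 [ 1.8 -0.2]]
[[ 0.4  0.  -0.9]
 [ 0.9  0.   0.4]
 [ 0.  -1.  -0. ]]
```

View pics/scene1.png

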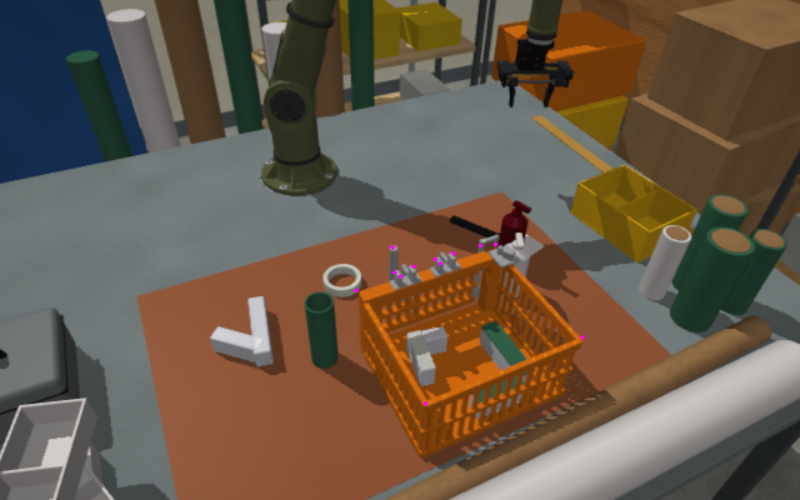

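View pics/top1.png

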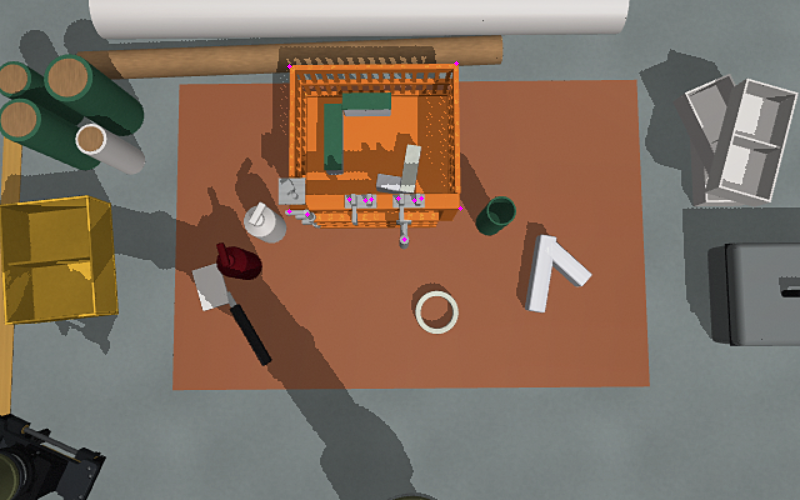

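The crate fit (world 682, 66, yaw about 0) matches both pictures: the dots sit on the crate corners, the catches and the post top (top view, post about (404,240), catches about (360,200) and (412,200)). Next I work out the moves.

```bash
cat >> h.py <<'E'
def rel(P,ang=None):
    s=ctrl.get_state(); M=R.from_rotvec(s["tool_rot"]).as_matrix()
    a=np.degrees(np.arctan2(M[1,0],M[0,0]))
    print("t",round(float(s["clock"]),2),"tcp",s["position"],"xang",round(float(a),2),"open",round(float(s["opening"]),1),"F",s["wrist_force"],"q",np.round(s["qpos"],2))
    print("tool offset mm",M.T@(np.array(P)-s["position"]))
    if ang is not None:
        print("turn",a-ang); b=np.radians(ang);N=np.array([[np.cos(b),0,0],[np.sin(b),0,0],[0,-1,0.]]);N[:,2]=np.cross(N[:,0],N[:,1])
        print("offset after turn",N.T@(np.array(P)-s["position"]))
E
python3 - <<'E'
from h import *
v=np.load("v.npy")
rel(w((15,-65.5,245),*v),90+np.degrees(v[0]))
E
```

```text
t 1.4 tcp [263.7 594.1 222.6] xang 66.06 open 86.7 F [ 0.4 -0.3  0.8] q [-1.1  0.3 -0.1  1.4  0.   1.4 -0.1]
tool offset mm [-366.   -22.4 -637.3]
turn -24.284063855869917
offset after turn [-595.7  -22.4 -430.4]
```

{"name": "jog_arm", "arguments": {"commands": [{"jaw": 100, "offset": [0, -0.008, 0], "turn": -8.1}, {"jaw": 90, "offset": [0, -0.008, 0], "turn": -8.1}, {"jaw": 80, "offset": [0, -0.0065, 0], "turn": -8.1}, {"jaw": 61, "offset": [-0.035, 0, -0.025], "turn": 0}, {"jaw": 61, "offset": [-0.035, 0, -0.025], "turn": 0}, {"jaw": 61, "offset": [-0.035, 0, -0.025], "turn": 0}, {"jaw": 61, "offset": [-0.035, 0, -0.025], "turn": 0}, {"jaw": 61, "offset": [-0.035, 0, -0.025], "turn": 0}, {"jaw": 61, "offset": [-0.035, 0, -0.025], "turn": 0}, {"jaw": 61, "offset": [-0.035, 0, -0.025], "turn": 0}], "grip_force": 25}}

```text
clock: 2.65
position: [441.1, 349.0, 245.3]
tool_rot: [-1.206, -1.214, 1.213]
wrist_force: [0.5, -0.0, -0.1]
opening: 53.0
```

{"name": "jog_arm", "arguments": {"commands": [{"jaw": 61, "offset": [-0.035, 0, -0.025], "turn": 0}, {"jaw": 61, "offset": [-0.035, 0, -0.025], "turn": 0}, {"jaw": 61, "offset": [-0.035, 0, -0.025], "turn": 0}, {"jaw": 61, "offset": [-0.035, 0, -0.025], "turn": 0}, {"jaw": 61, "offset": [-0.035, 0, -0.025], "turn": 0}, {"jaw": 61, "offset": [-0.035, 0, -0.025], "turn": 0}, {"jaw": 61, "offset": [-0.035, 0, -0.025], "turn": 0}, {"jaw": 61, "offset": [-0.035, 0, -0.025], "turn": 0}, {"jaw": 61, "offset": [0, 0, 0], "turn": 0}]}}

```text
clock: 3.78
position: [643.4, 66.3, 244.8]
tool_rot: [-1.212, -1.208, 1.211]
wrist_force: [-1.0, 0.7, -0.6]
opening: 53.0
```

Run:
```python
from h import *
v=np.load("v.npy")
rel(w((15,-65.5,245),*v),90+np.degrees(v[0]))
im=ctrl.camera("wrist")[:,:,::-1].copy()
for q in("outer_catch_squeeze","inner_catch_squeeze","pull_post"):
    print(q,[(np.array(d["centre"]),round(d["conf"],2)) for d in ctrl.landmark_of(q,"wrist")[:2]])
pts=[(15,-73.5,185),(15,16.5,185),(-60,-55,195),(15,-86,200),(15,-45,200),(15,4,200),(15,45,200)]
for p in proj("wrist",[w(p,*v) for p in pts]): cv2.circle(im,(int(p[0]),int(p[1])),2,(255,0,255),-1)
cv2.imwrite("pics/wr1.png",im)
```

```text
t 3.77 tcp [643.4  66.3 244.8] xang 89.96 open 53.0 F [-1.   0.7 -0.6] q [-0.4  0.3  0.3  1.4 -0.1  1.4  1.5]
tool offset mm [-65.2  -0.  -54.3]
turn -0.38647250752261186
offset after turn [-65.6  -0.2 -53.9]
outer_catch_squeeze []
inner_catch_squeeze [(array([701.9,  83.7, 181.8]), 0.8)]
pull_post [(array([620.9,  12.5, 173.2]), 0.58)]
```

View pics/wr1.png

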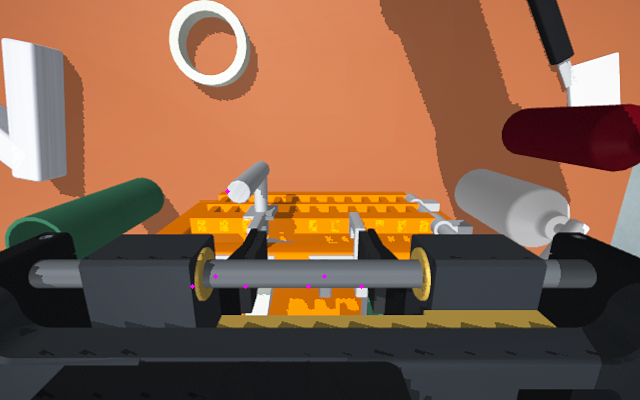

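Run:
```python
from h import *
v=np.load("v.npy")
pts=[(-60,-55,195),(15,-86,200),(15,-45,200),(15,4,200),(15,45,200),(0,-160,170),(0,160,170)]
a=ctrl.camera("wrist")[:,:,::-1].copy(); pw=proj("wrist",[w(p,*v) for p in pts])
b=cv2.imread("pics/top0.png"); pt=proj("top",[w(p,*v) for p in pts])
def crop(im,p,x,y,W,H,f):
    o=cv2.resize(im[y:y+H,x:x+W],None,fx=f,fy=f,interpolation=cv2.INTER_CUBIC)
    for q in p: cv2.circle(o,(int((q[0]+.5-x)*f),int((q[1]+.5-y)*f)),2,(255,0,255),-1)
    return o
print(pw,pt)
A=crop(a,pw,180,140,200,60,4);B=crop(b,pt,220,145,160,64,5)
cv2.imwrite("pics/c2.png",np.vstack([A,B]))
```

```text
[[227.6 191.2]
 [192.8 286.4]
 [245.6 286.5]
 [308.7 286.7]
 [361.4 286.8]
 [118.3 251.7]
 [490.2 252.7]] [[323.8 191.9]
 [336.8 158.8]
 [318.9 159.1]
 [297.5 159.4]
 [279.5 159.7]
 [368.1 166.9]
 [231.6 169. ]]
```

View pics/c2.png

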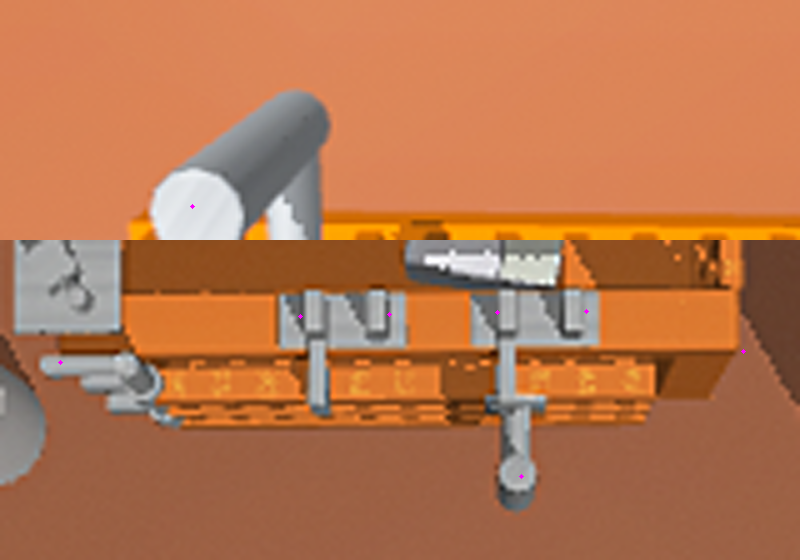

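{"name": "jog_arm", "arguments": {"commands": [{"jaw": 61, "offset": [-0.032, 0, -0.027], "turn": -0.4}, {"jaw": 61, "offset": [-0.033, 0, -0.027], "turn": 0}, {"jaw": 61, "offset": [0, 0, 0], "turn": 0}, {"jaw": 61, "offset": [0, 0.025, 0], "turn": 0}, {"jaw": 61, "offset": [0, 0, 0], "turn": 0}]}}

```text
clock: 4.65
position: [694.9, 9.4, 218.0]
tool_rot: [-1.198, -1.218, 1.222]
wrist_force: [-0.7, -0.6, -0.4]
opening: 53.0
```

Run:
```python
from h import *
v=np.load("v.npy")
rel(w((15,-65.5,175),*v))
```

```text
t 4.65 tcp [694.9   9.4 218. ] xang 90.9 open 53.0 F [-0.7 -0.6 -0.4] q [-0.3  0.4  0.3  1.3 -0.1  1.4  1.6]
tool offset mm [-8.5 43.  -2.9]
```

{"name": "jog_arm", "arguments": {"commands": [{"jaw": 61, "offset": [-0.0085, 0, -0.003], "turn": 0.5}, {"jaw": 61, "offset": [0, 0.012, 0], "turn": 0}, {"jaw": 61, "offset": [0, 0, 0], "turn": 0}, {"jaw": 61, "offset": [0, 0, 0], "turn": 0}]}}

```text
clock: 5.15
position: [699.8, -1.2, 208.1]
tool_rot: [-1.207, -1.213, 1.213]
wrist_force: [-1.1, -0.2, -0.0]
opening: 53.0
```

Run:
```python
from h import *
v=np.load("v.npy")
rel(w((15,-65.5,175),*v))
```

```text
t 5.15 tcp [699.8  -1.2 208.1] xang 90.27 open 53.0 F [-1.1 -0.2 -0. ] q [-0.3  0.4  0.3  1.3 -0.1  1.4  1.6]
tool offset mm [ 2.2 33.1  2.1]
```

{"name": "jog_arm", "arguments": {"commands": [{"jaw": 61, "offset": [0.002, 0.0, 0.001], "turn": 0}, {"jaw": 61, "offset": [0, 0.012, 0], "turn": 0}, {"jaw": 61, "offset": [0, 0.011, 0], "turn": 0}, {"jaw": 61, "offset": [0, 0.009, 0], "turn": 0}, {"jaw": 61, "offset": [0, 0, 0], "turn": 0}, {"jaw": 61, "offset": [0, 0, 0], "turn": 0}]}}

```text
clock: 5.9
position: [699.0, 0.5, 176.2]
tool_rot: [-1.207, -1.213, 1.212]
wrist_force: [0.8, -0.2, 0.3]
opening: 53.3
```

Run:
```python
from h import *
v=np.load("v.npy")
rel(w((15,-65.5,175),*v))
im=ctrl.camera("scene")[:,:,::-1]
cv2.imwrite("pics/s3.png",cv2.resize(im[150:270,270:430],None,fx=5,fy=5,interpolation=cv2.INTER_CUBIC))
```

```text
t 5.9 tcp [699.    0.5 176.2] xang 90.26 open 53.3 F [ 0.8 -0.2  0.3] q [-0.3  0.5  0.3  1.4 -0.1  1.3  1.6]
tool offset mm [0.5 1.2 1.3]
```

View pics/s3.png

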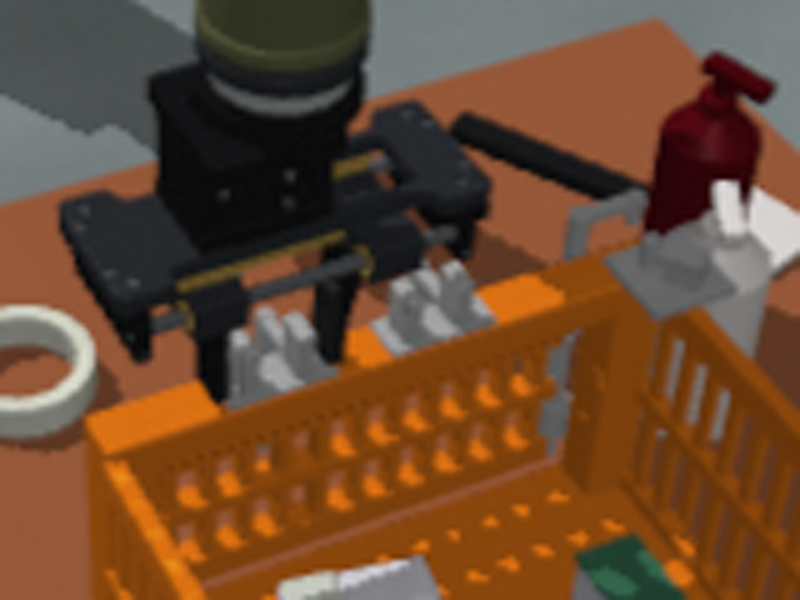

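The fingers straddle the outer catch (finger tips at about (212,365) and (330,320) in the crop, with the upstands between them). Squeezing.

{"name": "jog_arm", "arguments": {"commands": [{"jaw": 49, "offset": [0, 0, 0], "turn": 0}, {"jaw": 45, "offset": [-0.002, 0, 0], "turn": 0}, {"jaw": 38, "offset": [-0.003, 0, 0], "turn": 0}, {"jaw": 30, "offset": [-0.003, 0, 0], "turn": 0}, {"jaw": 20, "offset": [0, 0, 0], "turn": 0}, {"jaw": 20, "offset": [0, 0, 0], "turn": 0}, {"jaw": 20, "offset": [0, 0, 0], "turn": 0}, {"jaw": 20, "offset": [0, 0, 0], "turn": 0}], "grip_force": 25}}

```text
clock: 6.95
position: [699.0, -6.5, 176.5]
tool_rot: [-1.206, -1.214, 1.212]
wrist_force: [-1.8, 5.5, 2.4]
opening: 24.4
```

{"name": "jog_arm", "arguments": {"commands": [{"jaw": 42, "offset": [0, 0, 0], "turn": 0}, {"jaw": 42, "offset": [0, 0, 0], "turn": 0}, {"jaw": 42, "offset": [0, -0.02, 0], "turn": 0}, {"jaw": 42, "offset": [0, -0.02, 0], "turn": 0}, {"jaw": 61, "offset": [0.032, 0, 0], "turn": 0}, {"jaw": 61, "offset": [0.033, 0, 0], "turn": 0}, {"jaw": 61, "offset": [0.033, 0, 0], "turn": 0}, {"jaw": 61, "offset": [0, 0, 0], "turn": 0}, {"jaw": 61, "offset": [0, 0, 0], "turn": 0}]}}

```text
clock: 8.07
position: [699.0, 89.3, 217.5]
tool_rot: [-1.209, -1.213, 1.212]
wrist_force: [-0.4, -1.2, 0.8]
opening: 53.4
```

Run:
```python
from h import *
v=np.load("v.npy")
rel(w((15,25,175),*v),90+np.degrees(v[0]))
```

```text
t 8.07 tcp [699.   89.3 217.5] xang 90.22 open 53.4 F [-0.4 -1.2  0.8] q [-0.4  0.4  0.3  1.3 -0.1  1.4  1.5]
tool offset mm [ 2.2 42.4  1.9]
turn -0.12418105693552661
offset after turn [ 2.2 42.5  1.8]
```

{"name": "jog_arm", "arguments": {"commands": [{"jaw": 61, "offset": [0.002, 0.0, 0.001], "turn": 0}, {"jaw": 61, "offset": [0, 0.015, 0], "turn": 0}, {"jaw": 61, "offset": [0, 0.015, 0], "turn": 0}, {"jaw": 61, "offset": [0, 0.012, 0], "turn": 0}, {"jaw": 61, "offset": [0, 0, 0], "turn": 0}, {"jaw": 61, "offset": [0, 0, 0], "turn": 0}]}}

```text
clock: 8.82
position: [697.5, 92.5, 174.2]
tool_rot: [-1.207, -1.213, 1.213]
wrist_force: [-0.3, 0.6, 0.0]
opening: 53.1
```

{"name": "jog_arm", "arguments": {"commands": [{"jaw": 49, "offset": [-0.001, 0, 0], "turn": 0}, {"jaw": 45, "offset": [-0.002, 0, 0], "turn": 0}, {"jaw": 38, "offset": [-0.003, 0, 0], "turn": 0}, {"jaw": 30, "offset": [-0.003, 0, 0], "turn": 0}, {"jaw": 20, "offset": [0, 0, 0], "turn": 0}, {"jaw": 20, "offset": [0, 0, 0], "turn": 0}, {"jaw": 20, "offset": [0, 0, 0], "turn": 0}, {"jaw": 20, "offset": [0, 0, 0], "turn": 0}]}}

```text
clock: 9.82
position: [697.5, 83.5, 174.4]
tool_rot: [-1.207, -1.213, 1.212]
wrist_force: [0.5, 2.6, 2.0]
opening: 24.5
```

{"name": "jog_arm", "arguments": {"commands": [{"jaw": 42, "offset": [0, 0, 0], "turn": 0}, {"jaw": 42, "offset": [0, 0, 0], "turn": 0}, {"jaw": 42, "offset": [0, -0.025, 0], "turn": 0}, {"jaw": 42, "offset": [0, -0.025, 0], "turn": 0}, {"jaw": 50, "offset": [-0.035, 0, 0.035], "turn": 0}, {"jaw": 50, "offset": [-0.035, 0, 0.04], "turn": 0}, {"jaw": 50, "offset": [0, 0, 0], "turn": 0}, {"jaw": 50, "offset": [0, 0, 0], "turn": 0}]}}

```text
clock: 10.82
position: [622.9, 13.0, 224.3]
tool_rot: [-1.208, -1.213, 1.212]
wrist_force: [-0.6, 0.1, 0.5]
opening: 43.6
```

Run:
```python
from h import *
v=np.load("v.npy")
rel(w((-59,-54,163),*v),20)
im=ctrl.camera("scene")[:,:,::-1]
for c in("scene","top"): 
  if c=="top": ctrl.camera(c)
  for q in("outer_catch","inner_catch","pull_post"): print(c,q,[(np.array(d["centre"]),round(d["conf"],2)) for d in ctrl.landmark_of(q,c)[:1]])
cv2.imwrite("pics/s4.png",cv2.resize(im[150:270,270:430],None,fx=5,fy=5,interpolation=cv2.INTER_CUBIC))
```

```text
t 10.82 tcp [622.9  13.  224.3] xang 90.23 open 43.6 F [-0.6  0.1  0.5] q [-0.3  0.3  0.3  1.5 -0.1  1.4  1.6]
tool offset mm [-1.  61.3 -0.7]
turn 70.23128474931605
offset after turn [ 0.4 61.3 -1.1]Traceback (most recent call last):
  File "<stdin>", line 7, in <module>
ValueError: it knows: crate, cutter, gate_hinge, gel_bottle, inner_catch_squeeze, outer_catch_squeeze, pull_post, pump_bottle, sign_letter, small_letter, squeegee, tape_roll, vinyl_offcut
```

{"name": "jog_arm", "arguments": {"commands": [{"jaw": 50, "offset": [0, 0, 0], "turn": 10}, {"jaw": 50, "offset": [0, 0, 0], "turn": 10}, {"jaw": 50, "offset": [0, 0, 0], "turn": 10}, {"jaw": 50, "offset": [0, 0, 0], "turn": 10}, {"jaw": 50, "offset": [0, 0, 0], "turn": 10}, {"jaw": 50, "offset": [0, 0, 0], "turn": 10}, {"jaw": 50, "offset": [0, 0, 0], "turn": 10}, {"jaw": 50, "offset": [0, 0, 0], "turn": 0}, {"jaw": 50, "offset": [0, 0, 0], "turn": 0}]}}

```text
clock: 12.0
position: [623.1, 13.9, 223.8]
tool_rot: [-1.553, -0.281, 0.281]
wrist_force: [0.1, -0.4, -0.0]
opening: 43.8
```

Run:
```python
from h import *
v=np.load("v.npy")
rel(w((-59,-54,163),*v),20)
im=ctrl.camera("scene")[:,:,::-1]
print([(np.array(d["centre"]),round(d["conf"],2)) for d in ctrl.landmark_of("pull_post","scene")[:1]])
cv2.imwrite("pics/s4.png",cv2.resize(im[150:270,270:430],None,fx=5,fy=5,interpolation=cv2.INTER_CUBIC))
```

```text
t 12.0 tcp [623.1  13.9 223.8] xang 20.5 open 43.8 F [ 0.1 -0.4 -0. ] q [-0.5  0.3  0.5  1.5 -0.1  1.4  0.4]
tool offset mm [-0.2 60.8 -1.9]
turn 0.49516639680293295
offset after turn [-0.2 60.8 -1.9]
[(array([626.,  18., 175.]), 0.7)]
```

View pics/s4.png

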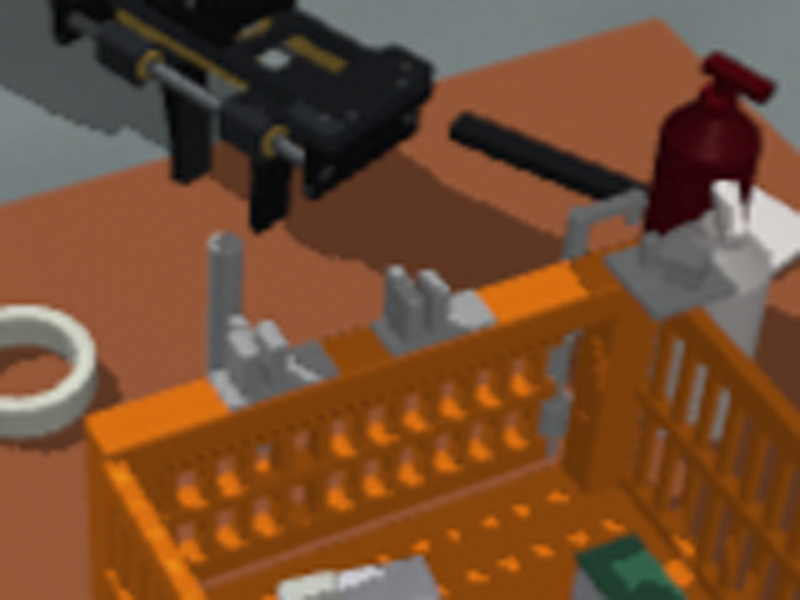

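Both catches now show their upstands side by side, the post at (225,300) is free, and the gripper is above it. Descending and gripping.

{"name": "jog_arm", "arguments": {"commands": [{"jaw": 50, "offset": [0, 0.02, 0], "turn": 0}, {"jaw": 50, "offset": [0, 0.02, -0.001], "turn": 0}, {"jaw": 50, "offset": [0, 0.02, 0], "turn": 0}, {"jaw": 50, "offset": [0, 0, 0], "turn": 0}, {"jaw": 30, "offset": [0, 0, 0], "turn": 0}, {"jaw": 10, "offset": [0, 0, 0], "turn": 0}, {"jaw": 10, "offset": [0, 0, 0], "turn": 0}, {"jaw": 10, "offset": [0, 0, 0], "turn": 0}], "grip_force": 40}}

```text
clock: 13.1
position: [623.4, 12.2, 164.7]
tool_rot: [-1.553, -0.278, 0.277]
wrist_force: [-0.4, -0.6, 0.8]
opening: 16.9
```

Run:
```python
from h import *
v=np.load("v.npy")
s=ctrl.get_state();P=s["position"];M=R.from_rotvec(s["tool_rot"]).as_matrix()
H=w((-8,125,P[2]),*v); rel(P)
print("r",np.hypot(*(P-H)[:2]),"F",s["wrist_force"])
a=np.radians(9); 
D=R.from_euler('z',-a).apply(P-H)+H-P
print("offset pre-turn frame",M.T@D,"post-turn frame",(R.from_euler('z',-a).as_matrix()@M).T@D)
for th in(90,95,99): print(th,R.from_euler('z',-np.radians(th)).apply(P-H)+H)
```

```text
t 13.1 tcp [623.4  12.2 164.7] xang 20.26 open 16.9 F [-0.4 -0.6  0.8] q [-0.4  0.3  0.5  1.6 -0.1  1.2  0.4]
tool offset mm [0. 0. 0.]
r 186.0720332387933 F [-0.4 -0.6  0.8]
offset pre-turn frame [-22.2  -0.   18.9] post-turn frame [-24.9  -0.   15.2]
90 [494.4 241.5 164.7]
95 [499.4 257.  164.7]
99 [504.4 269.  164.7]
```

{"name": "jog_arm", "arguments": {"commands": [{"jaw": 10, "offset": [-0.0127, 0, 0.0101], "turn": 5}, {"jaw": 10, "offset": [-0.0127, 0, 0.0101], "turn": 5}, {"jaw": 10, "offset": [-0.0127, 0, 0.0101], "turn": 5}, {"jaw": 10, "offset": [-0.0127, 0, 0.0101], "turn": 5}, {"jaw": 10, "offset": [0, 0, 0], "turn": 0}]}}

```text
clock: 13.72
position: [565.0, 40.9, 164.7]
tool_rot: [-1.57, -0.007, 0.004]
wrist_force: [1.0, -0.9, 0.2]
opening: 17.1
```

```bash
cat >> h.py <<'E'
def gate(th):
    v=np.load("v.npy"); s=ctrl.get_state(); P=s["position"]; H=w((-8,125,P[2]),*v)
    d=P-H; print("r",np.hypot(*d[:2]),"ang",(np.degrees(np.arctan2(-180,-52)-np.arctan2(d[1],d[0]))+v[0]*57.3)%360)
    P0=np.array([623.4,12.2,164.7]); rel(R.from_euler('z',-np.radians(th)).apply(P0-H)+H,20.26-th)
E
python3 -c "
from h import *
gate(20)"
```

```text
r 185.57748810079067 ang 20.037120064315538
t 13.72 tcp [565.   40.9 164.7] xang 0.4 open 17.1 F [ 1.  -0.9  0.2] q [-0.6  0.2  0.5  1.8 -0.1  1.2 -0. ]
tool offset mm [ 0.1  0.  -0.7]
turn 0.1361760712805823
offset after turn [ 0.1  0.  -0.7]
```

{"name": "jog_arm", "arguments": {"commands": [{"jaw": 10, "offset": [-0.0127, 0, 0.0101], "turn": 5}, {"jaw": 10, "offset": [-0.0127, 0, 0.0101], "turn": 5}, {"jaw": 10, "offset": [-0.0127, 0, 0.0101], "turn": 5}, {"jaw": 10, "offset": [-0.0127, 0, 0.0101], "turn": 5}, {"jaw": 10, "offset": [-0.0127, 0, 0.0101], "turn": 5}, {"jaw": 10, "offset": [-0.0127, 0, 0.0101], "turn": 5}, {"jaw": 10, "offset": [-0.0127, 0, 0.0101], "turn": 5}, {"jaw": 10, "offset": [-0.0127, 0, 0.0101], "turn": 5}]}}

```text
clock: 14.72
position: [499.2, 130.4, 164.4]
tool_rot: [-1.515, 0.54, -0.564]
wrist_force: [12.7, -33.6, -0.2]
opening: 17.2
```

```bash
python3 -c "
from h import *
gate(60)"
```

```text
r 184.7230762080855 ang 54.96813641649672
t 14.72 tcp [499.2 130.4 164.4] xang -40.33 open 17.2 F [ 12.7 -33.6  -0.2] q [-0.8  0.1  0.5  1.9 -0.   1.2 -1. ]
tool offset mm [-14.   -0.6   7.5]
turn -0.591319608006188
offset after turn [-14.   -0.3   7.6]
```

{"name": "jog_arm", "arguments": {"commands": [{"jaw": 10, "offset": [0, 0, 0], "turn": 0}]}}

```text
clock: 14.85
position: [499.7, 129.2, 164.5]
tool_rot: [-1.517, 0.538, -0.563]
wrist_force: [12.3, -31.2, -0.4]
opening: 16.8
```

```bash
python3 -c "
from h import *
gate(60)
print(ctrl.get_state()['moment'])
for c in ('top','scene'):
  im=ctrl.camera(c)[:,:,::-1]; cv2.imwrite(f'pics/{c}5.png',cv2.resize(im[100:300,170:430] if c=='top' else im[120:310,200:460],None,fx=3,fy=3,interpolation=cv2.INTER_CUBIC))
"
```

```text
r 184.68392812346497 ang 54.5487872884754
t 14.85 tcp [499.7 129.2 164.5] xang -40.23 open 16.8 F [ 12.3 -31.2  -0.4] q [-0.8  0.1  0.5  1.9 -0.   1.2 -1. ]
tool offset mm [-15.2  -0.6   8.2]
turn -0.4877868516420847
offset after turn [-15.2  -0.2   8.3]
[-6.6 -2.4  0.2]
```

View pics/top5.png

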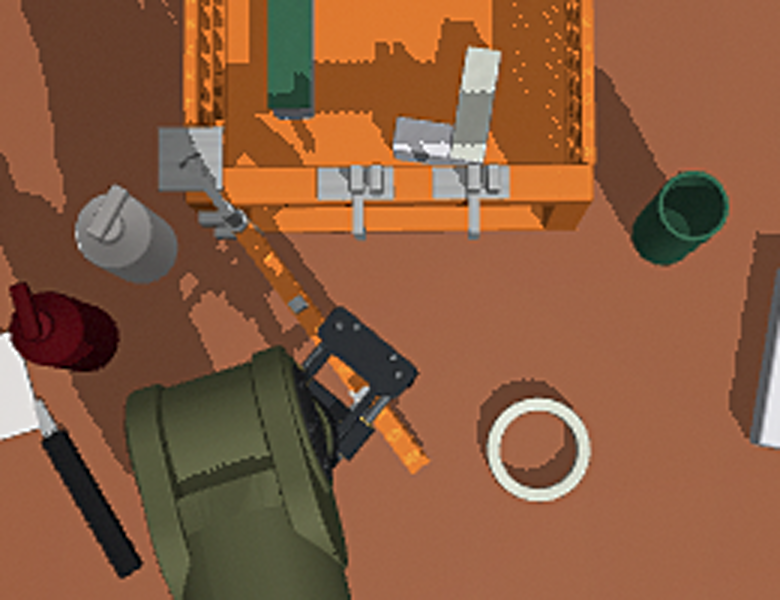

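View pics/scene5.png

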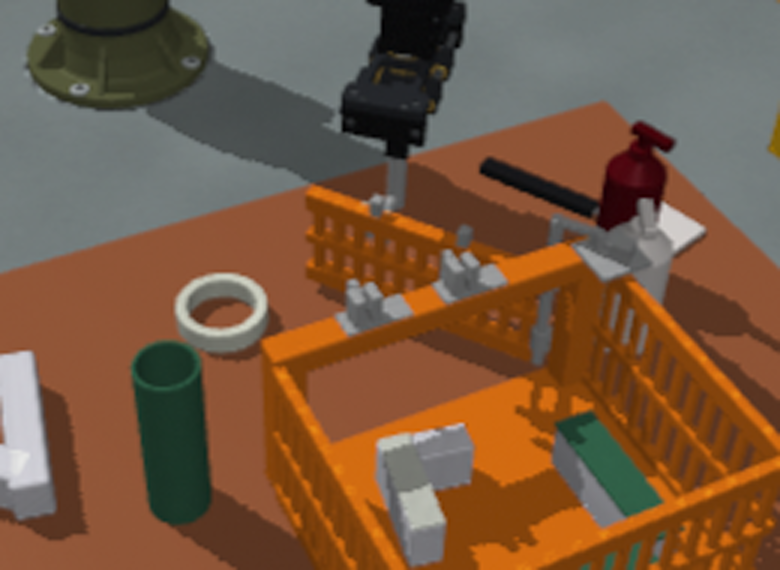

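{"name": "jog_arm", "arguments": {"commands": [{"jaw": 10, "offset": [0, 0, 0], "turn": 0}, {"jaw": 10, "offset": [0, 0, 0], "turn": 0}, {"jaw": 10, "offset": [0, 0, 0], "turn": 0}]}}

```text
clock: 15.32
position: [500.0, 128.5, 164.5]
tool_rot: [-1.515, 0.54, -0.564]
wrist_force: [12.8, -30.3, 0.1]
opening: 16.6
```

```bash
python3 -c "
from h import *
gate(60)
s=ctrl.get_state(); print(R.from_rotvec(s['tool_rot']).as_matrix().round(3)); print(s['moment'],s['joint_torque'],s['qpos'].round(3))
ctrl.camera('top'); print([(d['centre'],d['conf']) for d in ctrl.landmark_of('pull_post','top')])
im=ctrl.camera('wrist')[:,:,::-1]; cv2.imwrite('pics/w6.png',im)
"
```

```text
r 184.60227160212563 ang 54.3235795569947
t 15.32 tcp [500.  128.5 164.5] xang -40.33 open 16.6 F [ 12.8 -30.3   0.1] q [-0.8  0.1  0.5  1.9 -0.   1.2 -1. ]
tool offset mm [-15.9  -0.6   8.4]
turn -0.5887283231320026
offset after turn [-15.8  -0.2   8.6]
[[ 0.8  0.   0.6]
 [-0.6 -0.   0.8]
 [ 0.  -1.  -0. ]]
[-6.4 -2.3  0.1] [-16.2 -31.1 -15.1 -29.1 -10.3   0.9  -0.1] [-0.7  0.1  0.5  1.9 -0.   1.2 -1. ]
[]
```

View pics/w6.png

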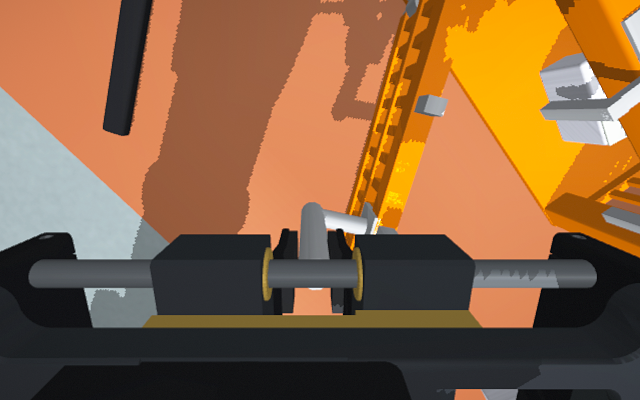

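{"name": "jog_arm", "arguments": {"commands": [{"jaw": 10, "offset": [0.0136, 0, -0.0089], "turn": -5}, {"jaw": 10, "offset": [0, 0, 0], "turn": 0}, {"jaw": 10, "offset": [0, 0, 0], "turn": 0}]}}

```text
clock: 15.85
position: [504.4, 117.6, 164.6]
tool_rot: [-1.526, 0.472, -0.493]
wrist_force: [12.0, -20.0, -3.5]
opening: 17.0
```

```bash
python3 -c "
from h import *
gate(55)
s=ctrl.get_state(); print(s['moment'],s['joint_torque'],s['qpos'].round(3))
"
```

```text
r 184.52558438371312 ang 50.68551524917906
t 15.85 tcp [504.4 117.6 164.6] xang -35.23 open 17.0 F [ 12.  -20.   -3.5] q [-0.7  0.1  0.5  1.9 -0.   1.2 -0.9]
tool offset mm [-12.2  -0.3   6.2]
turn -0.48610511992565364
offset after turn [-12.1  -0.1   6.3]
[-4.4 -2.5 -0.2] [-11.9 -31.9 -10.9 -28.3  -7.4   2.2   0.2] [-0.7  0.1  0.5  1.9 -0.   1.2 -0.9]
```

{"name": "jog_arm", "arguments": {"commands": [{"jaw": 10, "offset": [0.0136, 0, -0.0089], "turn": -5}, {"jaw": 10, "offset": [0.0136, 0, -0.0089], "turn": -5}, {"jaw": 10, "offset": [0.0136, 0, -0.0089], "turn": -5}, {"jaw": 10, "offset": [0, 0, 0], "turn": 0}, {"jaw": 10, "offset": [0, 0, 0], "turn": 0}]}}

```text
clock: 16.48
position: [522.3, 85.2, 164.6]
tool_rot: [-1.554, 0.269, -0.275]
wrist_force: [3.2, -1.8, 0.6]
opening: 16.8
```

```bash
python3 -c "
from h import *
gate(40)
s=ctrl.get_state(); print(s['moment'],s['joint_torque'],s['qpos'].round(3))
"
```

```text
r 184.8198972297449 ang 39.171657194648546
t 16.48 tcp [522.3  85.2 164.6] xang -19.84 open 16.8 F [ 3.2 -1.8  0.6] q [-0.7  0.1  0.5  1.9 -0.1  1.2 -0.5]
tool offset mm [-2.6 -0.1  0.3]
turn -0.09745728008030596
offset after turn [-2.6 -0.1  0.3]
[-0.5 -1.  -0.5] [ -1.6 -31.2  -0.2 -27.7  -0.8   1.6   0.5] [-0.7  0.1  0.5  1.8 -0.   1.2 -0.5]
```

{"name": "jog_arm", "arguments": {"commands": [{"jaw": 10, "offset": [-0.0078, 0, 0.006], "turn": 3}, {"jaw": 10, "offset": [0, 0, 0], "turn": 0}, {"jaw": 10, "offset": [0, 0, 0], "turn": 0}]}}

```text
clock: 16.85
position: [515.8, 94.7, 164.6]
tool_rot: [-1.548, 0.309, -0.312]
wrist_force: [3.9, -1.1, 0.7]
opening: 16.7
```

```bash
python3 -c "
from h import *
gate(43)
s=ctrl.get_state(); print(s['moment'],s['joint_torque'])
"
```

```text
r 185.0099547313558 ang 42.75081787578775
t 16.85 tcp [515.8  94.7 164.6] xang -22.68 open 16.7 F [ 3.9 -1.1  0.7] q [-0.7  0.1  0.5  1.9 -0.   1.2 -0.6]
tool offset mm [-0.9 -0.1 -0.6]
turn 0.0637758085489466
offset after turn [-0.9 -0.1 -0.6]
[-0.4 -0.9 -0.3] [ -1.4 -30.1  -0.2 -27.   -0.7   1.5   0.3]
```

{"name": "jog_arm", "arguments": {"commands": [{"jaw": 10, "offset": [-0.0078, 0, 0.006], "turn": 3}, {"jaw": 10, "offset": [0, 0, 0], "turn": 0}, {"jaw": 10, "offset": [0, 0, 0], "turn": 0}, {"jaw": 10, "offset": [0, 0, 0], "turn": 0}]}}

```text
clock: 17.35
position: [512.0, 101.3, 164.6]
tool_rot: [-1.543, 0.349, -0.356]
wrist_force: [7.1, -4.4, 0.1]
opening: 17.0
```

```bash
python3 -c "
from h import *
gate(46)
s=ctrl.get_state(); print(s['moment'],s['joint_torque'])
"
```

```text
r 185.00068003241321 ang 45.093517958724
t 17.35 tcp [512.  101.3 164.6] xang -25.75 open 17.0 F [ 7.1 -4.4  0.1] q [-0.7  0.1  0.5  1.9 -0.   1.2 -0.7]
tool offset mm [-2.7 -0.1  0.6]
turn -0.009810490920731496
offset after turn [-2.7 -0.1  0.6]
[-1.2 -1.5 -0.2] [ -3.3 -30.4  -2.2 -26.7  -2.1   2.1   0.2]
```

{"name": "jog_arm", "arguments": {"commands": [{"jaw": 10, "offset": [-0.0078, 0, 0.006], "turn": 3}, {"jaw": 10, "offset": [0, 0, 0], "turn": 0}, {"jaw": 10, "offset": [0, 0, 0], "turn": 0}, {"jaw": 10, "offset": [0, 0, 0], "turn": 0}]}}

```text
clock: 17.85
position: [508.6, 107.5, 164.6]
tool_rot: [-1.538, 0.389, -0.4]
wrist_force: [9.6, -9.4, -0.5]
opening: 16.8
```

```bash
python3 -c "
from h import *
gate(49)
s=ctrl.get_state(); print(s['moment'],s['joint_torque'])
import cv2
im=ctrl.camera('wrist')[:,:,::-1]; cv2.imwrite('pics/w7.png',im)
im=ctrl.camera('scene')[:,:,::-1]; cv2.imwrite('pics/s7.png',im)
"
```

```text
r 185.02670720386868 ang 47.28419764919395
t 17.85 tcp [508.6 107.5 164.6] xang -28.82 open 16.8 F [ 9.6 -9.4 -0.5] q [-0.7  0.1  0.5  1.9 -0.   1.2 -0.7]
tool offset mm [-4.8 -0.2  2.1]
turn -0.08093644183461635
offset after turn [-4.8 -0.1  2.1]
[-2.1 -2.  -0. ] [ -5.7 -30.7  -4.7 -26.6  -3.8   2.6   0. ]
```

```bash
python3 -c "
from h import *
t=ctrl.camera('top')[:,:,::-1]; s=cv2.imread('pics/s7.png'); 
a=cv2.resize(t[130:270,160:340],(400,311),interpolation=cv2.INTER_CUBIC)
b=cv2.resize(t[130:200,215:305],(400,311),interpolation=cv2.INTER_CUBIC)
c=cv2.resize(s[:,120:480],(400,289*1)); d=cv2.resize(s[150:250,330:468],(400,289),interpolation=cv2.INTER_CUBIC)
cv2.imwrite('pics/c8.png',np.vstack([np.hstack([a,b]),np.hstack([c,d])]))
gate(49)
for q in('gel_bottle','pump_bottle','tape_roll','vinyl_offcut','cutter'):
  print(q,[(d['centre'],d['conf']) for d in ctrl.landmark_of(q,'top')[:1]])
"
```

```text
r 185.01981706341058 ang 47.29793973058113
t 18.0 tcp [508.6 107.6 164.6] xang -28.82 open 17.0 F [ 9.8 -8.1  0.2] q [-0.7  0.1  0.5  1.9 -0.   1.2 -0.7]
tool offset mm [-4.8 -0.2  2.1]
turn -0.07758139834857047
offset after turn [-4.8 -0.1  2.1]
gel_bottle [([667.7, 294.4, -1.1], 0.73)]
pump_bottle [([590.1, 344.3, 0.6], 0.79)]
tape_roll [([486.9, -53.8, 1.3], 0.76)]
vinyl_offcut []
cutter [([446.8, 336.5, 2.8], 0.66)]
```

View pics/c8.png

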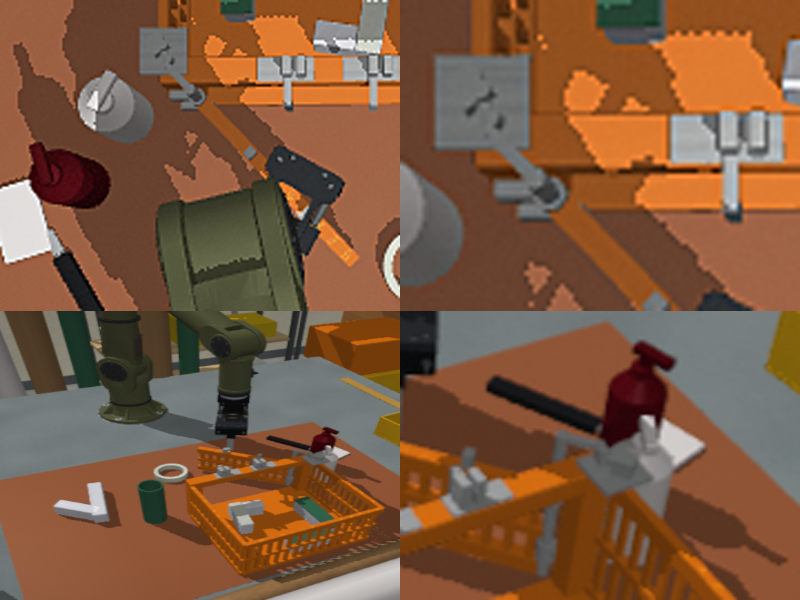

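{"name": "jog_arm", "arguments": {"commands": [{"jaw": 10, "offset": [-0.0127, 0, 0.0101], "turn": 5}, {"jaw": 10, "offset": [-0.0127, 0, 0.0101], "turn": 5}, {"jaw": 10, "offset": [-0.0078, 0, 0.006], "turn": 3}, {"jaw": 10, "offset": [0, 0, 0], "turn": 0}, {"jaw": 10, "offset": [0, 0, 0], "turn": 0}], "grip_force": 50}}

```text
clock: 18.88
position: [498.0, 134.0, 164.4]
tool_rot: [-1.511, 0.567, -0.591]
wrist_force: [14.1, -34.5, 1.8]
opening: 16.9
```

```bash
python3 -c "
from h import *
gate(62)
s=ctrl.get_state(); print(s['moment'],s['joint_torque'])
"
```

```text
r 184.73110405255045 ang 56.14048485222027
t 18.88 tcp [498.  134.  164.4] xang -42.31 open 16.9 F [ 14.1 -34.5   1.8] q [-0.8  0.1  0.5  1.9 -0.   1.2 -1.1]
tool offset mm [-16.3  -0.8   8.8]
turn -0.5685896675631525
offset after turn [-16.3  -0.3   9. ]
[-7.4 -2.9  0.2] [-18.6 -30.2 -17.5 -27.9 -12.    1.   -0.2]
```

{"name": "jog_arm", "arguments": {"commands": [{"jaw": 10, "offset": [-0.0078, 0, 0.006], "turn": 3}, {"jaw": 10, "offset": [0, 0, 0], "turn": 0}, {"jaw": 10, "offset": [0, 0, 0], "turn": 0}]}}

```text
clock: 19.25
position: [490.7, 162.7, 164.5]
tool_rot: [-1.482, 0.608, -0.61]
wrist_force: [6.0, -0.3, 2.5]
opening: 17.1
```

```bash
python3 -c "
from h import *
gate(65)
ctrl.camera('top'); ctrl.camera('scene')
for c in('top','scene'):
  for q in('pull_post','gate_hinge','crate','outer_catch_squeeze'): print(c,q,[(np.array(d['centre']),round(d['conf'],2)) for d in ctrl.landmark_of(q,c)[:1]])
a=ctrl.camera('top')[:,:,::-1]; b=ctrl.camera('scene')[:,:,::-1]; c=ctrl.camera('wrist')[:,:,::-1]; o=cv2.imread('pics/top0.png')
f=lambda i:cv2.resize(i,(400,300),interpolation=cv2.INTER_CUBIC)
cv2.imwrite('pics/c9.png',np.vstack([np.hstack([f(o[145:205,215:295]),f(a[145:205,215:295])]),np.hstack([f(b[180:255,340:440]),cv2.resize(c,(400,300))])]))
"
```

```text
r 185.12811700827325 ang 65.3188346619911
t 19.25 tcp [490.7 162.7 164.5] xang -44.63 open 17.1 F [ 6.  -0.3  2.5] q [-0.8  0.1  0.4  1.9 -0.   1.2 -1.1]
tool offset mm [ 0.6 -0.2 -1.6]
turn 0.10555073621415545
offset after turn [ 0.6 -0.2 -1.6]
top pull_post [(array([699.6, -11.9, 186. ]), 0.3)]
top gate_hinge [(array([670.7, 191. , 173.1]), 0.7)]
top crate []
top outer_catch_squeeze [(array([699.7, -11.1, 187.1]), 0.84)]
scene pull_post [(array([492.3, 161.6, 172.6]), 0.55)]
scene gate_hinge [(array([675.2, 193.4, 172.5]), 0.82)]
scene crate []
scene outer_catch_squeeze [(array([699.5,  -7.8, 182.4]), 0.77)]
```

View pics/c9.png

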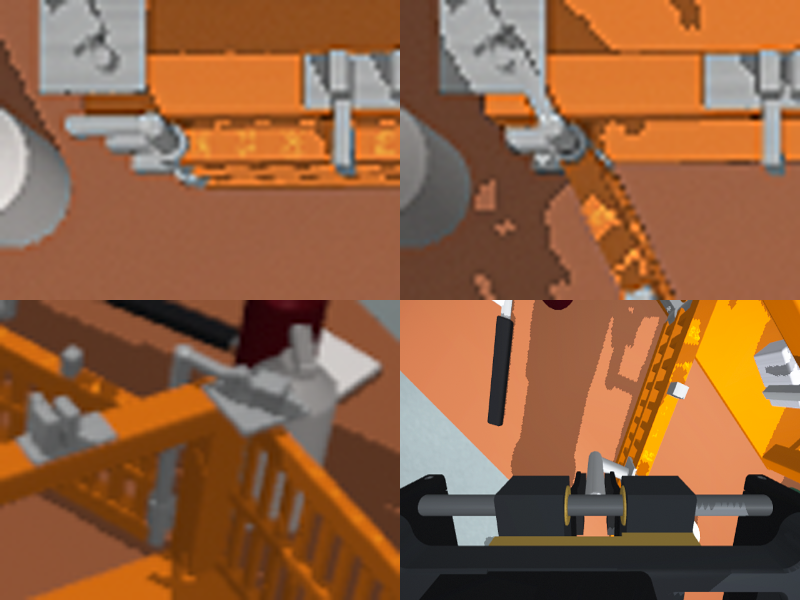

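It was just a much stiffer detent: the crank at the hinge has passed the knob on the bracket (top right panel), and the force is back near zero at 65°. Swinging on.

{"name": "jog_arm", "arguments": {"commands": [{"jaw": 10, "offset": [-0.0127, 0, 0.0101], "turn": 5}, {"jaw": 10, "offset": [-0.0127, 0, 0.0101], "turn": 5}, {"jaw": 10, "offset": [-0.0127, 0, 0.0101], "turn": 5}, {"jaw": 10, "offset": [0, 0, 0], "turn": 0}]}}

```text
clock: 20.4
position: [489.3, 210.7, 164.5]
tool_rot: [-1.415, 0.808, -0.812]
wrist_force: [4.8, -4.4, 4.9]
opening: 16.6
```

```bash
python3 -c "
from h import *
gate(80)"
```

```text
r 185.30509978069662 ang 80.21105755682362
t 20.4 tcp [489.3 210.7 164.5] xang -59.6 open 16.6 F [ 4.8 -4.4  4.9] q [-0.8  0.1  0.4  1.8 -0.   1.2 -1.5]
tool offset mm [ 0.4 -0.2 -1.3]
turn 0.140878109135123
offset after turn [ 0.4 -0.2 -1.3]
```

{"name": "jog_arm", "arguments": {"commands": [{"jaw": 10, "offset": [-0.0127, 0, 0.0101], "turn": 5}, {"jaw": 10, "offset": [-0.0127, 0, 0.0101], "turn": 5}, {"jaw": 10, "offset": [-0.0127, 0, 0.0101], "turn": 5}, {"jaw": 10, "offset": [-0.0052, 0, 0.004], "turn": 2}, {"jaw": 10, "offset": [0, 0, 0], "turn": 0}, {"jaw": 10, "offset": [0, 0, 0], "turn": 0}, {"jaw": 10, "offset": [0, 0, 0], "turn": 0}, {"jaw": 10, "offset": [0, 0, 0], "turn": 0}]}}

```text
clock: 21.4
position: [502.0, 262.3, 164.5]
tool_rot: [-1.313, 1.036, -1.037]
wrist_force: [2.4, -4.2, 5.0]
opening: 17.0
```

```bash
python3 -c "
from h import *
gate(97)
for c in('top','scene'):
  a=ctrl.camera(c)[:,:,::-1]
  cv2.imwrite(f'pics/{c}10.png',a)
  for q in('pull_post','gate_hinge','gel_bottle','pump_bottle','tape_roll','vinyl_offcut','cutter','squeegee','sign_letter','small_letter'): print(c,q,[(np.array(d['centre']),round(d['conf'],2)) for d in ctrl.landmark_of(q,c)[:1]])
a=cv2.imread('pics/top10.png');b=cv2.imread('pics/scene10.png')
cv2.imwrite('pics/c10.png',np.hstack([cv2.resize(a[80:320,130:450],(400,300)),cv2.resize(b[100:310,190:470],(400,300))]))
"
```

```text
r 185.64551573971778 ang 96.70614030383899
t 21.4 tcp [502.  262.3 164.5] xang -76.66 open 17.0 F [ 2.4 -4.2  5. ] q [-0.9  0.2  0.4  1.8 -0.1  1.2 -1.8]
tool offset mm [-0.7 -0.2 -0. ]
turn 0.075157892070294
offset after turn [-0.7 -0.2 -0. ]
top pull_post [(array([669.9, 190.1, 172.7]), 0.69)]
top gate_hinge [(array([671.1, 191. , 173.2]), 0.63)]
top gel_bottle [(array([668.6, 292.9,  -0.7]), 0.65)]
top pump_bottle [(array([585.8, 342.2,   1.7]), 0.88)]
top tape_roll [(array([485.4, -54.3,   2.2]), 0.68)]
top vinyl_offcut [(array([ 676.9, -173.3,    0.8]), 0.9)]
top cutter []
top squeegee [(array([547.1, 420.1,   2.1]), 0.51)]
top sign_letter [(array([ 567.6, -276.2,    0.6]), 0.73)]
top small_letter [(array([788.2,  -1.6,   8. ]), 0.73)]
scene pull_post [(array([501.6, 265.6, 174.9]), 0.66)]
scene gate_hinge [(array([674.3, 193.8, 174.9]), 0.95)]
scene gel_bottle [(array([671.4, 294. ,  -4.8]), 0.81)]
scene pump_bottle []
scene tape_roll [(array([493.2, -56.3,   2.5]), 0.62)]
scene vinyl_offcut [(array([ 681.3, -170.8,   -3.3]), 0.96)]
scene cutter [(array([445.7, 332.7,  -0.4]), 0.66)]
scene squeegee [(array([546.5, 421.5,   0.4]), 0.46)]
scene sign_letter [(array([ 565.3, -276. ,   -3.1]), 0.59)]
scene small_letter [(array([784. ,  -8.3,   7.1]), 0.89)]
```

View pics/c10.png

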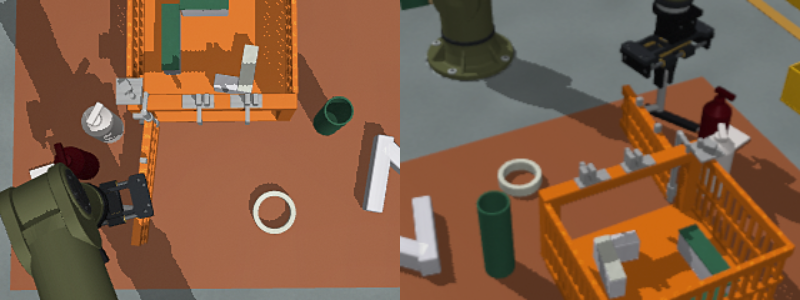

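The gate is wide open at about 97° with the post held (left panel: gate edge from (145,115) to (138,240)). All the bystanders are where they were. Handing in.

```bash
python3 -c "
from workcell import ctrl
print(ctrl.finish_job())"
```

```text
the job is handed in; nothing more can be done
None
```

The gate is open to about 97° (1.69 rad), and the gripper is still holding it by the pull post at 50 N. I handed the job in at about 22.5 s.

- **Catches:** I squeezed the outer catch first and then the inner. The jaws closed to 24.4 mm and 24.5 mm, against 25 mm for fully squeezed, and both catches still looked squeezed in the last picture.
- **Last checks:** the post's measured position fits its circle round the hinge (185.6 mm, expected 186–187). The scene camera puts the post within about 4 mm of the gripper. The wrist force was about 7 N. Every bystander was found within a few mm of its starting place. The top camera missed the cutter, but the scene camera found it unmoved.
- **What disagreed:**
    - The detent was much stiffer than described: about 37 N at the post, or 7 N m, where roughly 1 N m was expected. I stopped, backed off, found nothing in the way and pushed through slowly. It gave way after about 56°, and the highest wrist force I read was about 37 N.
    - The top camera's last post detection landed on the hinge, so I ignored it because the arm hides the post in that view.

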